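# Tip two dried tube racks back onto their feet

### The arm

A 6-joint arm with a two-finger parallel gripper is mounted at the origin on the work surface. World frame = base frame: x ahead of the robot, y to its left, z up, the work surface at z = 0. Lengths are in m, angles in rad, forces in N, time in s.
With the tool pointing down it reaches from about 0.15 to 0.775 m from the base axis. Payload 6.1 kg.
Tool frame: the origin (TCP) lies at the very end of the fingers, on their centre line; the grasp point (between the pads) lies 19 mm behind it; z points along the fingers, y is the line along which they close (so a half turn about z gives the same grasp; the last joint's range is limited). The gripper opens to 85 mm and grips with 20 to 120 N. Pads are 22 mm wide; open, the fingers measure 114 mm over their backs; the gripper's body (76 mm by 85 mm) begins 54 mm behind the grasp point. The pads swing forward as they close: fully open they stand 13 mm farther back than shut.
Start: joints at [1.227, 0.126, -0.04, 1.405, 0, 1.571], TCP at [0.177, 0.494, 0.231] pointing down, gripper open.
Joint ranges: [-2.72, 2.72], [-0.95, 1.95], [-1.27, 1.35], [-1.78, 2.02], [-1.46, 1.47], [-3.14, 3.14]. Speed limits (rad/s): [2.39, 2.39, 3.01, 3.14, 3.14, 3.14].

### API

Orientations are given as a 3x3 rotation matrix whose columns are the frame's x, y, z axes.
In Python, from workcell import env gives the robot as it stands.
- The arm moves only by the tool arm_command, never from a script. Its argument "plan" is a list of rows, each a list of 7 numbers: the shift along the tool's x, y, z normalised to -1 to 1, where 1 is 0.25 m, then the turn, a rotation vector about the tool's x, y, z normalised to -1 to 1, where 1 is 30 degrees, then the closure, from 0 (fully open) to 1 (shut). In form: [[x, y, z, rx, ry, rz, jaw], ...]. A call has 1 to 20 rows; each row is the pose to reach, as a shift and turn from the pose commanded when the call began, along the tool's axes at that moment; what a row does not reach only later rows make up. A row lasts 1/10 s, in which the tool goes at most 50 mm and 8.59 degrees, less where a joint would pass 70% of its speed; a pose out of reach is approached as far as the arm can. A call with a number of a shift or a turn outside -1 to 1 is refused whole. A call with a gripper value outside its range is refused whole. The fingers move at their own pace and stop on an object; "squeeze" is the grip in N (left out, the last holds). Time passes only in rows, so rows that repeat a pose let the fingers close. It gives the time, the measured TCP pose, the force, the opening and the grip force at its end, in the units of the state.
- env.observe(): the state, without advancing time (a new reading comes with each control period).
- env.capture(name): name is "scene" or "top" or "wrist"; returns the picture (480x640x3 uint8, red, green, blue); there is no depth.
- env.camera_model(name): a dict with "fx", "fy", "cx", "cy" (pixels), "k1" (the pictures are not rectified: a ray, as slopes to the right and down, at radius r is drawn at 1 + k1 r^2 times it, then the intrinsics apply), "R" (3x3) and "t" (3): a world point X has camera coordinates R X + t. Camera axes: x right, y down, z forward; pixel columns grow to the right and rows downward; lengths in m; the calibration is good to about 2 mm. A picture is of the moment at which its call begins: read the wrist's pose just before it. camera_model takes no time and is no camera call; for the wrist camera it gives the pose at the moment of the call.
- env.hand_in(): hands the job in; it is judged then, once.
Trained networks look in the newest picture that a camera, given by its name, has taken for a name from the list of things; names that differ only in an ending like _2 or _b are one class to them, and where a whole thing is asked for, a point or a joint stands for the part that bears it (a point fixed in the world has none). Each returns a list of dicts, best first, with "confidence" (0 to 1); they miss things now and then, are a little off and sometimes report something else, mostly with a low value. They report only what shows in the picture. A call takes as long as a camera call. They do not tell look-alikes from the thing itself.
- env.spot_in(label, camera): "at" ([x, y, z] in m, in world coordinates, good to about 4 mm: the middle of the surface that is visible of it).
- env.outline_of(label, camera): "mask" (480x640 bool, what is visible of it).
- env.landmark_of(label, camera): "at" ([x, y, z] in m, in world coordinates, good to about 4 mm: a listed point, or the origin of a listed thing).
The state is a dict: "clock": time; "joints": joint angles; "qvel": joint speeds; "joint_torque": joint torques, N m; "position": TCP position; "tool_rot": TCP orientation; "wrist_force": force on the tool from outside, world axes, zero at the start; "wrist_torque": the same for the moment, N m; "opening": opening from 0.0 (shut) to 1.0 (fully open); "gripper_force": force on a finger pad.
Only numpy, scipy, OpenCV 4.12 (cv2) and the standard library are available. Lean on these libraries where they do the work, as an engineer would, in place of code of your own. Each camera call takes 0.05 s, during which the arm holds its last target. There are 200 camera calls.

### The job

Two white tube racks have been left standing on a long edge on their rubber drying mats. With the fingertips, gently push each one over so that it lies flat on its feet on its own mat, holes up; do not pinch or lift them, and leave everything else on the bench as it is.

Things in the scene. Friction and masses are not known exactly. Their poses are not given: they have to be found in the camera images.
- rack_wide: White tube rack, 6 wide holes (30 mm, 2 x 3): block 45 mm thick (body x), 120 long (y), 90 wide (z), 0.15-0.31 kg. It starts standing on a 45 x 120 edge on its mat. Origin: centre of that edge face, 3 mm above the bench at the start. Body +x points out of the hole face (22.5 mm from the origin): level at first, up at the end. Body z: up at first. Four feet, 6 mm high, on the -x face.
- rack_fine: White tube rack, 20 narrow holes (12.5 mm, 4 x 5): block 45 mm thick (body x), 120 long (y), 90 wide (z), 0.15-0.31 kg. It starts standing on a 45 x 120 edge on its mat. Origin: centre of that edge face, 3 mm above the bench at the start. Body +x points out of the hole face (22.5 mm from the origin): level at first, up at the end. Body z: up at first. Four feet, 6 mm high, on the -x face.
- rack_wide_center (a point): Middle of rack_wide's block, 45 mm along body z from its origin; 48 mm above the bench while it stands, 31.5 mm when it lies on its feet. Pushed near its top on the hole face, the rack tips about its lower edge on the feet side and, past about 27 degrees, falls by itself onto its feet; its top is then 54 mm above the bench.
- rack_fine_center (a point): Middle of rack_fine's block, 45 mm along body z from its origin; 48 mm above the bench while it stands, 31.5 mm when it lies on its feet. Pushed near its top on the hole face, the rack tips about its lower edge on the feet side and, past about 27 degrees, falls by itself onto its feet; its top is then 54 mm above the bench.
- mat_wide: Dark flat rubber drying mat, 170 (body x) x 190 (y) x 3 mm, fixed. Origin: centre of its underside. Its rack stands about 55 mm from the middle on the +x side, holes facing about body +x, outwards, so that there is room on the mat for it to lie down towards -x. The mat of rack_wide.
- mat_fine: Dark flat rubber drying mat, 170 (body x) x 190 (y) x 3 mm, fixed. Origin: centre of its underside. Its rack stands about 55 mm from the middle on the +x side, holes facing about body +x, outwards, so that there is room on the mat for it to lie down towards -x. The mat of rack_fine.
- bottle: Bystander: amber reagent bottle, 36 mm across, 85 mm tall, upright between the mats. Origin: centre of its underside.
- vial: Bystander: small clear jar with a white cap, 28 mm across, 50 mm tall, upright. Origin: centre of its underside.
- marker: Bystander: marker pen lying along its body y, 135 mm long, 22 mm high. Origin: at its middle, underside.
- cover: Bystander: square black plastic cover, 60 x 60 x 16 mm, lying flat. Origin: centre of its underside.
- clip: Bystander: small steel clip, about 36 x 22 x 16 mm. Origin: centre of its underside.
- tip_box: Bystander: pipette tip box, 88 x 125 x 70 mm, white with a yellow top and clear tips. Origin: centre of its underside.
Things that resemble listed ones, but are neither listed nor needed, are in the scene too. Leave any orange look-alike of the rack_fine alone. Leave any pink look-alike of the rack_wide alone.

How it is judged:
By the outcome, as a careful person would: the job done as asked, in the order asked, and still so for the second after the job is handed in, with the robot touching nothing.
It also fails if it takes over 43 s, if anything falls off the work surface, if the arm or the gripper's body presses on something with over 40 N, if the wrist force passes 120 N, or if a joint passes its speed limit or range.

## Working session

There is one attempt and no reset: what is moved stays moved. The work goes in short steps, Python scripts to look and compute and a tool call to move; the robot and the scene stay as the last step left them, time stands still between calls to the robot, and variables do not carry over. Pictures are saved under pics/ and viewed, at most 10 in all, crops included, and the job is handed in when it is done.

Besides the shell and the picture viewer there is one more tool, called after ">>>" by a JSON object that holds its "op" and its "data". arm_command: Moves the arm, as the interface text tells. Scaled input: -1 to 1 covers 0.25 m each way for a shift and 30 degrees each way for a turn. Its arguments: {"type":"object","properties":{"plan":{"type":"array","items":{"type":"array","items":{"type":"number"}}},"squeeze":{"type":"number"}},"required":["plan"]}

```bash
mkdir -p pics; ls; cat > h.py <<'E'
import numpy as np, cv2
from workcell import env
def save(n,f,img=None):
    im=env.capture(n) if img is None else img
    cv2.imwrite('pics/'+f,im[:,:,::-1]); return im
def proj(n,X):
    c=env.camera_model(n); p=np.array(c["R"])@np.array(X)+np.array(c["t"]); a=p[:2]/p[2]; a=a*(1+c["k1"]*(a@a))
    return np.array([c["fx"]*a[0]+c["cx"],c["fy"]*a[1]+c["cy"]])
def ray(n,uv):
    c=env.camera_model(n); d=np.array([(uv[0]-c["cx"])/c["fx"],(uv[1]-c["cy"])/c["fy"]]); a=d.copy()
    for _ in range(20): a=d/(1+c["k1"]*(a@a))
    R=np.array(c["R"]); return -R.T@np.array(c["t"]), R.T@np.array([a[0],a[1],1])
def atz(n,uv,z):
    o,d=ray(n,uv); return o+d*(z-o[2])/d[2]
E
python3 - <<'E'
from h import *
np.set_printoptions(precision=3,suppress=True)
for n in("scene","top"):
    save(n,n+'0.png')
    for l in("rack_wide","rack_fine","rack_wide_center","rack_fine_center","mat_wide","mat_fine"):
        for d in env.landmark_of(l,n): print(n,l,np.array(d["at"]),round(d["confidence"],2),proj(n,d["at"]).round())
print(env.observe()["clock"],env.observe()["tool_rot"])
E
```

```text
pics
scene rack_wide [0.461 0.224 0.005] 0.95 [388. 251.]
scene rack_wide [ 0.329  0.393 -0.003] 0.9 [490. 242.]
scene rack_wide [0.466 0.222 0.048] 0.19 [388. 240.]
scene rack_fine [ 0.339 -0.112 -0.003] 0.68 [281. 156.]
scene rack_fine [ 0.648 -0.227  0.003] 0.61 [154. 225.]
scene rack_wide_center [0.331 0.395 0.046] 0.94 [497. 228.]
scene rack_wide_center [0.464 0.223 0.048] 0.82 [389. 239.]
scene rack_fine_center [ 0.341 -0.115  0.046] 0.87 [278. 141.]
scene rack_fine_center [ 0.645 -0.227  0.045] 0.69 [150. 212.]
scene mat_wide [ 0.515  0.222 -0.003] 0.58 [374. 273.]
scene mat_fine [ 0.594 -0.227 -0.003] 0.59 [171. 209.]
top rack_wide [0.513 0.471 0.003] 0.74 [164. 237.]
top rack_wide [ 0.33   0.393 -0.001] 0.66 [194. 315.]
top rack_wide [0.461 0.221 0.002] 0.6 [268. 261.]
top rack_wide [ 0.52   0.223 -0.001] 0.46 [269. 237.]
top rack_fine [ 0.339 -0.11   0.   ] 0.76 [408. 315.]
top rack_fine [ 0.648 -0.224  0.003] 0.71 [455. 188.]
top rack_wide_center [0.333 0.395 0.042] 0.71 [189. 314.]
top rack_wide_center [0.458 0.221 0.046] 0.62 [267. 260.]
top rack_fine_center [ 0.339 -0.114  0.041] 0.85 [412. 315.]
top rack_fine_center [ 0.653 -0.222  0.048] 0.77 [458. 181.]
top mat_wide [0.518 0.223 0.002] 0.8 [268. 237.]
top mat_fine [ 0.592 -0.23   0.   ] 0.92 [457. 211.]
top mat_fine [ 0.39   0.007 -0.001] 0.33 [358. 292.]
0.7 [[-0.941  0.337  0.   ]
 [ 0.337  0.941  0.   ]
 [-0.     0.    -1.   ]]
```

View pics/scene0.png

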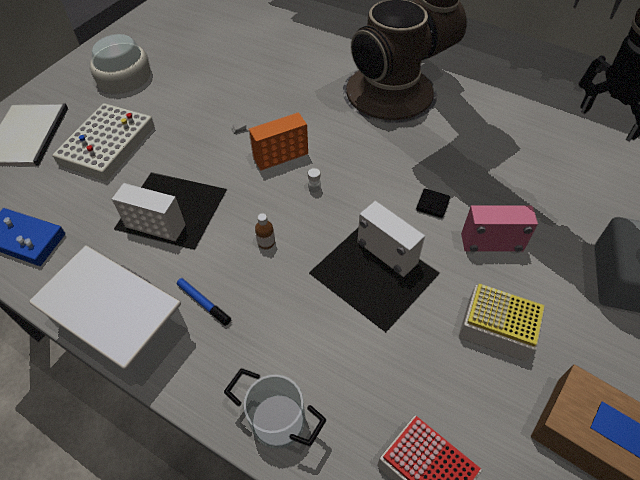

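View pics/top0.png

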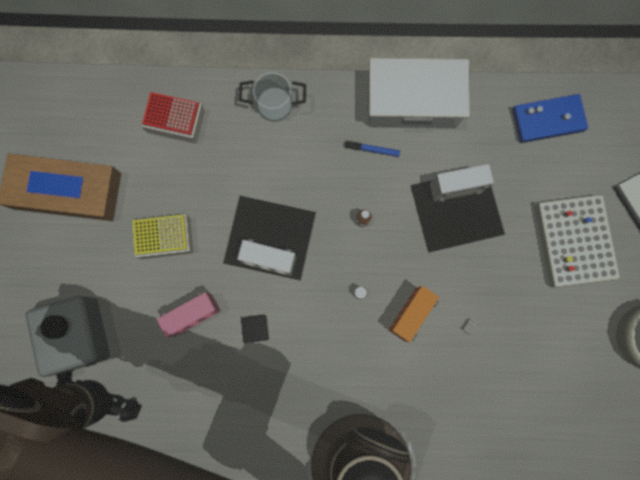

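```bash
python3 - <<'E'
from h import *
np.set_printoptions(precision=3,suppress=True)
t=cv2.imread('pics/top0.png');s=cv2.imread('pics/scene0.png')
def crop(im,c,w=50):
    x,y=c; return cv2.resize(im[y-w:y+w,x-w:x+w],(400,400),interpolation=cv2.INTER_CUBIC)
g=np.hstack([crop(t,(267,255)),crop(t,(462,182))]); cs=np.hstack([crop(s,(389,240)),crop(s,(150,212))])
cv2.imwrite('pics/crop.png',cv2.resize(np.vstack([g,cs]),(600,600)))
for n,c in(("wide",(267,255)),("fine",(462,182))):
    G=cv2.cvtColor(t,cv2.COLOR_BGR2GRAY); m=np.zeros_like(G); x,y=c
    sub=G[y-40:y+40,x-45:x+45]; m[y-40:y+40,x-45:x+45]=(sub>165)*255
    k,l,st,_=cv2.connectedComponentsWithStats(m); i=1+st[1:,4].argmax()
    P=np.argwhere(l==i)[:,::-1]; W=np.array([atz("top",p,.093)[:2] for p in P])
    r=cv2.minAreaRect((W*1000).astype(np.float32)); print(n,len(P),r,(cv2.boxPoints(r)))
    # mat
    m=np.zeros_like(G); mm=env.camera_model; cc=(269,237) if n=="wide" else (457,211); x,y=cc
    m[y-55:y+55,x-60:x+60]=(G[y-55:y+55,x-60:x+60]<45)*255
    k,l,st,_=cv2.connectedComponentsWithStats(m); i=1+st[1:,4].argmax()
    W=np.array([atz("top",p,.003)[:2] for p in np.argwhere(l==i)[:,::-1]]); r=cv2.minAreaRect((W*1000).astype(np.float32)); print("mat",r,cv2.boxPoints(r))
for l in("bottle","vial","marker","tip_box","cover","clip"):
    env.capture("top")
    for d in env.landmark_of(l,"top")[:2]: print(l,np.array(d["at"]),round(d["confidence"],2))
E
```

```text
wide 499 ((462.3880310058594, 220.81039428710938), (111.98060607910156, 37.78668212890625), 76.12689208984375) [[430.621 170.983]
 [467.305 161.923]
 [494.155 270.637]
 [457.471 279.698]]
mat ((508.57037353515625, 295.0556335449219), (8.757292747497559, 1.31830894947052), 35.19794464111328) [[504.612 293.07 ]
 [505.372 291.993]
 [512.528 297.041]
 [511.768 298.118]]
fine 14 ((647.6377563476562, -182.10897827148438), (4.915394306182861, 21.568052291870117), 75.82740020751953) [[ 636.58  -181.851]
 [ 657.492 -187.132]
 [ 658.695 -182.366]
 [ 637.784 -177.086]]
mat ((538.4558715820312, -268.0196838378906), (10.059943199157715, 6.924116611480713), 44.44228744506836) [[ 532.441 -269.07 ]
 [ 537.289 -274.013]
 [ 544.471 -266.97 ]
 [ 539.623 -262.026]]
bottle [ 0.562  0.002 -0.003] 0.57
bottle [ 0.736 -0.023  0.001] 0.48
vial [ 0.389  0.006 -0.001] 0.57
marker [ 0.741 -0.021  0.003] 0.95
tip_box [ 0.51   0.472 -0.001] 0.7
tip_box [ 0.317 -0.251  0.005] 0.68
cover [ 0.303  0.251 -0.005] 0.71
clip [ 0.315 -0.253  0.003] 0.67
clip [ 0.595 -0.23   0.001] 0.23
```

View pics/crop.png

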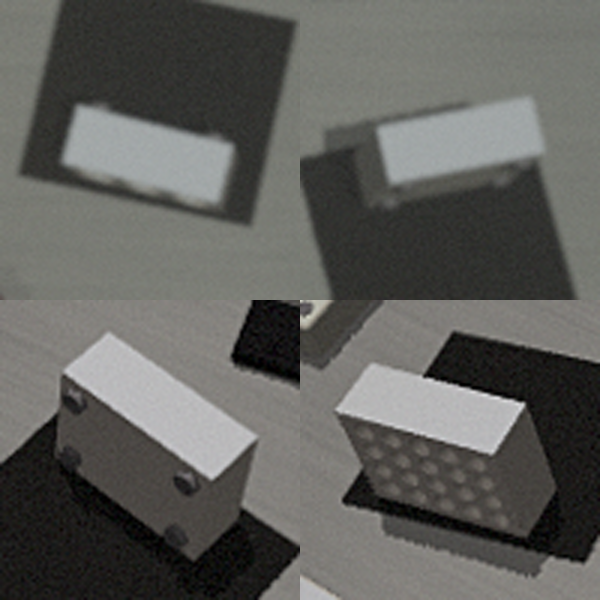

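Wide choice: white (389,240) in the scene picture, versus the pink look-alike at (498,230). Fine choice: white (150,212), versus the orange one at (280,140). The crop shows dark feet on the wide rack's +x side, and a 4×5 hole face on the fine rack's +x side.

```bash
cat >> h.py <<'E'
def tri(a,b):
    (o1,d1),(o2,d2)=ray("top",a),ray("scene",b); A=np.stack([d1,-d2],1); k=np.linalg.lstsq(A,o2-o1,rcond=None)[0]
    p,q=o1+k[0]*d1,o2+k[1]*d2; return (p+q)/2,np.linalg.norm(p-q)
E
python3 - <<'E'
from h import *
np.set_printoptions(precision=4,suppress=True)
# corners; match by world nearest
D={"wide":([(77,104),(233,143),(222,203),(63,164)],(217,205),[(108,333),(257,437),(212,480),(64,372)],(339,90)),
"fine":([(377,128),(532,96),(545,152),(388,184)],(312,132),[(374,362),(526,403),(493,455),(335,410)],(0,62))}
for n,(a,oa,b,ob) in D.items():
    A=np.array(a)/3+oa; B=np.array(b)/3+ob
    WA=np.array([atz("top",p,.093) for p in A]); WB=np.array([atz("scene",p,.093) for p in B])
    idx=[np.linalg.norm(WB-w,axis=1).argmin() for w in WA]
    print(n,idx); print(WA[:,:2],WB[idx][:,:2])
    for i,j in enumerate(idx): print(tri(A[i],B[j]))
    for W in(WA,WB):
        r=cv2.minAreaRect((W[:,:2]*1000).astype(np.float32)); print(r)
E
```

```text
wide [np.int64(2), np.int64(3), np.int64(0), np.int64(1)]
[[0.4979 0.2736]
 [0.4708 0.1564]
 [0.4258 0.1635]
 [0.4527 0.2823]] [[0.4979 0.2769]
 [0.4699 0.162 ]
 [0.4275 0.1711]
 [0.4551 0.287 ]]
(array([0.4976, 0.2752, 0.0916]), np.float64(0.0031197653650711127))
(array([0.4698, 0.159 , 0.0915]), np.float64(0.005522952416243087))
(array([0.425 , 0.1666, 0.0883]), np.float64(0.006370700335106791))
(array([0.4525, 0.2846, 0.0887]), np.float64(0.00356398200571858))
((461.8452453613281, 218.52224731445312), (123.26895141601562, 46.03715515136719), 77.27413177490234)
((462.7049255371094, 223.99163818359375), (119.32478332519531, 43.98228454589844), 76.58592987060547)
fine [np.int64(2), np.int64(3), np.int64(0), np.int64(1)]
[[ 0.6558 -0.1649]
 [ 0.6827 -0.2822]
 [ 0.6394 -0.2911]
 [ 0.6126 -0.1728]] [[ 0.6575 -0.1597]
 [ 0.682  -0.2773]
 [ 0.6373 -0.2847]
 [ 0.6131 -0.1701]]
(array([ 0.656 , -0.1646,  0.0887]), np.float64(0.0030218724082674495))
(array([ 0.6819, -0.2812,  0.091 ]), np.float64(0.003937001765136137))
(array([ 0.6377, -0.2891,  0.0916]), np.float64(0.005774497293335923))
(array([ 0.6124, -0.1724,  0.0912]), np.float64(0.001797250461443276))
((647.6573486328125, -227.48904418945312), (44.24173355102539, 122.18097686767578), 12.754277229309082)
((647.3937377929688, -223.1580810546875), (45.59358596801758, 120.0453109741211), 11.770081520080566)
```

>>> {"op": "arm_command", "data": {"plan": [[-0.6,-0.34,0,0,0,-0.223,0.7],[-0.6,-0.34,0,0,0,-0.223,0.7],[-0.6,-0.34,0,0,0,-0.223,0.7],[-0.6,-0.34,0,0,0,-0.223,0.7],[-0.6,-0.34,0,0,0,-0.223,0.7],[-0.6,-0.34,0,0,0,-0.223,0.7]]}}

```text
clock: 1.9
position: [0.2897, 0.3637, 0.2315]
tool_rot: [[-0.974, 0.226, -0.0], [0.226, 0.974, 0.001], [0.0, 0.001, -1.0]]
wrist_force: [-0.0, -0.2, 0.3]
opening: 0.301
gripper_force: 0.0
```

>>> {"op": "arm_command", "data": {"plan": [[-0.545,-0.4,0,0,0,0,0.7],[-0.545,-0.4,0,0,0,0,0.7],[-0.545,-0.4,0,0,0,0,0.7],[-0.545,-0.4,0,0,0,0,0.7],[-0.545,-0.4,0,0,0,0,0.7],[-0.545,-0.4,0.3,0,0,0,0.7],[-0.545,-0.4,0.45,0,0,0,0.7],[-0.545,-0.4,0.59,0,0,0,0.7],[-0.545,-0.4,0.59,0,0,0,0.7],[-0.545,-0.4,0.59,0,0,0,0.7]]}}

```text
clock: 2.9
position: [0.3988, 0.2367, 0.0842]
tool_rot: [[-0.975, 0.223, -0.001], [0.223, 0.975, -0.0], [0.001, -0.001, -1.0]]
wrist_force: [0.5, 0.4, 0.2]
opening: 0.3
gripper_force: 0.0
```

```bash
python3 - <<'E'
from h import *
a=env.capture("wrist");b=env.capture("scene")
c=cv2.resize(b[170:310,310:510],(400,280))
save("",'w1.png',np.vstack([cv2.resize(a,(400,300)),c]))
E
```

```text
(no output)
```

View pics/w1.png

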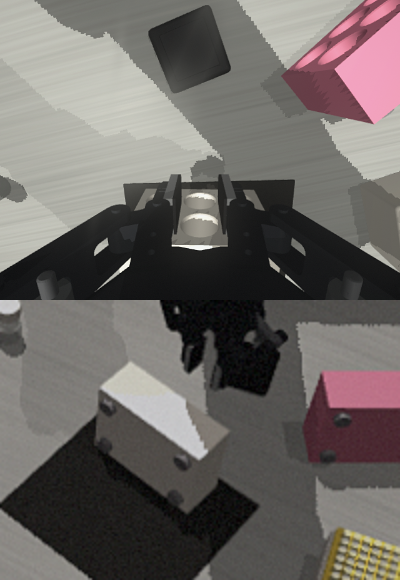

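The wrist view shows the middle hole column centred between the fingers. The scene crop shows the gripper standing behind the hole face.

>>> {"op": "arm_command", "data": {"plan": [[-0.05,0,0,0,0,0,0.7],[-0.09,0,0,0,0,0,0.7],[-0.11,0,0,0,0,0,0.7],[-0.125,0,0,0,0,0,0.7],[-0.14,0,0,0,0,0,0.7],[-0.155,0,0,0,0,0,0.7],[-0.17,0,0,0,0,0,0.7],[-0.185,0,0,0,0,0,0.7],[-0.2,0,0,0,0,0,0.7]]}}

```text
clock: 3.9
position: [0.4487, 0.2242, 0.0837]
tool_rot: [[-0.974, 0.225, -0.0], [0.225, 0.974, -0.0], [0.0, -0.0, -1.0]]
wrist_force: [0.3, 0.3, 0.4]
opening: 0.3
gripper_force: 0.2
```

```bash
python3 - <<'E'
from h import *
b=env.capture("scene");t=env.capture("top")
save("",'w2.png',np.vstack([cv2.resize(b[170:310,310:510],(400,280)),cv2.resize(t[180:300,200:360],(400,300))]))
E
```

```text
(no output)
```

View pics/w2.png

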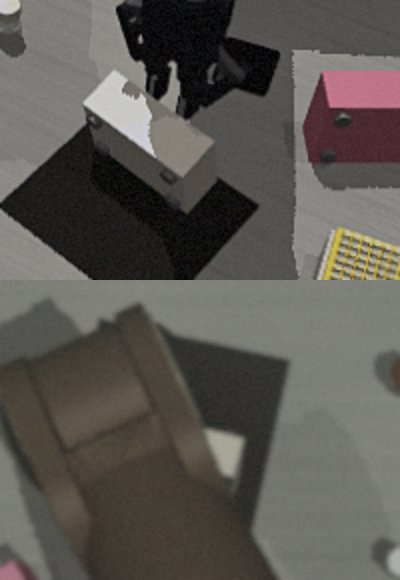

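The rack is tipping about its lower feet-side edge, so I'll continue the push.

>>> {"op": "arm_command", "data": {"plan": [[-0.015,0,0,0,0,0,0.7],[-0.03,0,0,0,0,0,0.7],[-0.045,0,0,0,0,0,0.7],[-0.06,0,0,0,0,0,0.7],[-0.075,0,0,0,0,0,0.7],[-0.09,0,0,0,0,0,0.7],[-0.105,0,0,0,0,0,0.7],[-0.12,0,0,0,0,0,0.7],[-0.12,0,0,0,0,0,0.7],[-0.12,0,0,0,0,0,0.7],[-0.12,0,0,0,0,0,0.7],[-0.12,0,0,0,0,0,0.7]]}}

```text
clock: 5.2
position: [0.4776, 0.2176, 0.0838]
tool_rot: [[-0.974, 0.225, -0.0], [0.225, 0.974, -0.0], [0.0, -0.0, -1.0]]
wrist_force: [-0.2, 0.2, -0.5]
opening: 0.298
gripper_force: 0.0
```

```bash
python3 - <<'E'
from h import *
b=env.capture("scene")
save("",'w3.png',cv2.resize(b[170:310,310:510],(400,280)))
for d in env.landmark_of("rack_wide_center","scene"): print(np.array(d["at"]).round(3),d["confidence"])
E
```

```text
[0.331 0.396 0.05 ] 0.76
[0.535 0.203 0.033] 0.62
[ 0.648 -0.229  0.044] 0.26
```

View pics/w3.png

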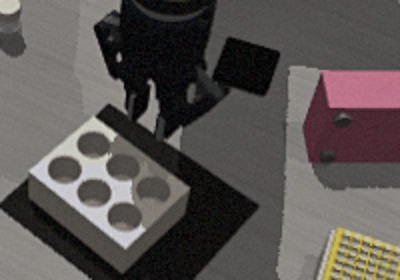

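```bash
python3 - <<'E'
from h import *
print(np.degrees(env.observe()["joints"]).round(1))
E
```

```text
[ 24.5   9.6 -18.2  62.2   0.   37.5]
```

>>> {"op": "arm_command", "data": {"plan": [[0.06,0,0,0,0,0,0.7],[0.06,0,-0.15,0,0,0,0.7],[0.06,0,-0.35,0,0,0,0.7],[0.06,0,-0.55,0,0,0,0.7],[0.06,0,-0.6,0,0,0,0.7],[0.06,0,-0.6,0,0,0,0.7]]}}

```text
clock: 5.9
position: [0.4635, 0.2217, 0.2364]
tool_rot: [[-0.974, 0.225, 0.004], [0.225, 0.974, 0.002], [-0.004, 0.003, -1.0]]
wrist_force: [-0.1, -0.1, 0.0]
opening: 0.299
gripper_force: 0.0
```

>>> {"op": "arm_command", "data": {"plan": [[-0.67,-0.735,0.1,0,0,-0.843,0.7],[-0.67,-0.735,0.1,0,0,-0.843,0.7],[-0.67,-0.735,0.1,0,0,-0.843,0.7],[-0.67,-0.735,0.1,0,0,-0.843,0.7],[-0.67,-0.735,0.1,0,0,-0.843,0.7],[-0.67,-0.735,0.1,0,0,-0.843,0.7],[-0.67,-0.735,0.1,0,0,-0.843,0.7],[-0.67,-0.735,0.1,0,0,-0.843,0.7],[-0.67,-0.735,0.1,0,0,-0.843,0.7]]}}

```text
clock: 6.8
position: [0.5841, 0.0055, 0.2084]
tool_rot: [[-0.977, -0.214, -0.001], [-0.214, 0.977, 0.0], [0.001, 0.001, -1.0]]
wrist_force: [0.2, 0.7, -0.2]
opening: 0.303
gripper_force: 0.0
```

>>> {"op": "arm_command", "data": {"plan": [[-0.298,-0.956,0.15,0,0,0,0.7],[-0.298,-0.956,0.15,0,0,0,0.7],[-0.298,-0.956,0.15,0,0,0,0.7],[-0.298,-0.956,0.15,0,0,0,0.7],[-0.298,-0.956,0.15,0,0,0,0.7],[-0.298,-0.956,0.15,0,0,0,0.7],[-0.298,-0.956,0.15,0,0,0,0.7],[-0.298,-0.956,0.15,0,0,0,0.7],[-0.298,-0.956,0.15,0,0,0,0.7]]}}

```text
clock: 7.7
position: [0.7085, -0.2114, 0.1728]
tool_rot: [[-0.977, -0.215, 0.001], [-0.215, 0.977, -0.0], [-0.001, -0.0, -1.0]]
wrist_force: [-0.4, 0.1, 0.0]
opening: 0.299
gripper_force: 0.0
```

>>> {"op": "arm_command", "data": {"plan": [[0,0,0.12,0,0,0,0.7],[0,0,0.24,0,0,0,0.7],[0,0,0.34,0,0,0,0.7],[0,0,0.34,0,0,0,0.7],[0,0,0.34,0,0,0,0.7]]}}

```text
clock: 8.2
position: [0.7084, -0.2123, 0.0876]
tool_rot: [[-0.977, -0.214, 0.0], [-0.214, 0.977, -0.0], [-0.0, -0.0, -1.0]]
wrist_force: [-0.3, -0.9, -0.2]
opening: 0.304
gripper_force: 0.0
```

```bash
python3 - <<'E'
from h import *
a=env.capture("wrist");b=env.capture("scene")
c=cv2.resize(b[130:310,60:320],(400,277))
save("",'w4.png',np.vstack([cv2.resize(a,(400,300)),c]))
E
```

```text
(no output)
```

View pics/w4.png

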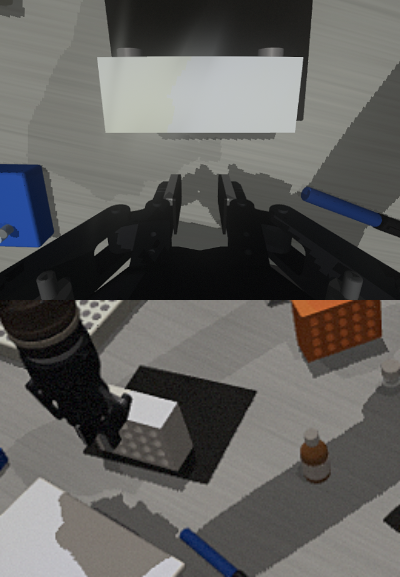

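The wrist view shows the rack square and centred ahead of the fingers, with the blue box and marker clear. Now I'll push along tool +x.

>>> {"op": "arm_command", "data": {"plan": [[0.05,0,0.015,0,0,0,0.7],[0.09,0,0.015,0,0,0,0.7],[0.11,0,0.015,0,0,0,0.7],[0.125,0,0.015,0,0,0,0.7],[0.14,0,0.015,0,0,0,0.7],[0.155,0,0.015,0,0,0,0.7],[0.17,0,0.015,0,0,0,0.7],[0.185,0,0.015,0,0,0,0.7],[0.2,0,0.015,0,0,0,0.7]]}}

```text
clock: 9.2
position: [0.6593, -0.2242, 0.0824]
tool_rot: [[-0.977, -0.213, -0.0], [-0.213, 0.977, 0.0], [0.0, 0.0, -1.0]]
wrist_force: [0.1, 0.5, 0.9]
opening: 0.302
gripper_force: 0.3
```

>>> {"op": "arm_command", "data": {"plan": [[0.015,0,0,0,0,0,0.7],[0.03,0,0,0,0,0,0.7],[0.045,0,0,0,0,0,0.7],[0.06,0,0,0,0,0,0.7],[0.075,0,0,0,0,0,0.7],[0.09,0,0,0,0,0,0.7],[0.105,0,0,0,0,0,0.7],[0.12,0,0,0,0,0,0.7],[0.12,0,0,0,0,0,0.7],[0.12,0,0,0,0,0,0.7],[0.12,0,0,0,0,0,0.7]]}}

```text
clock: 10.3
position: [0.6305, -0.2305, 0.0826]
tool_rot: [[-0.977, -0.213, 0.0], [-0.213, 0.977, -0.0], [-0.0, -0.0, -1.0]]
wrist_force: [0.9, -0.2, 0.5]
opening: 0.299
gripper_force: 0.0
```

```bash
python3 - <<'E'
from h import *
a=env.capture("wrist");b=env.capture("scene")
c=cv2.resize(b[130:310,60:320],(400,277))
save("",'w5.png',np.vstack([cv2.resize(a,(400,300)),c]))
for d in env.landmark_of("rack_fine_center","scene"): print(np.array(d["at"]).round(3),d["confidence"])
E
```

```text
[ 0.575 -0.247  0.03 ] 0.85
[ 0.344 -0.113  0.047] 0.77
```

View pics/w5.png

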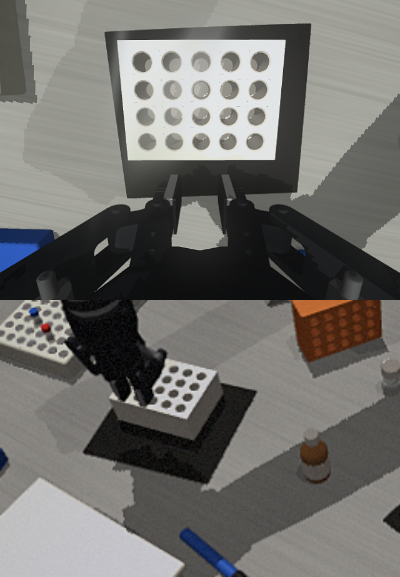

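The fine rack lies flat, holes up, within its mat. I'll retract and make one final check.

>>> {"op": "arm_command", "data": {"plan": [[-0.06,0,0,0,0,0,0.7],[-0.06,0,-0.15,0,0,0,0.7],[-0.06,0,-0.3,0,0,0,0.7],[-0.06,0,-0.45,0,0,0,0.7],[-0.06,0,-0.5,0,0,0,0.7],[-0.06,0,-0.5,0,0,0,0.7]]}}

```text
clock: 11.05
position: [0.6462, -0.2276, 0.21]
tool_rot: [[-0.977, -0.213, 0.004], [-0.213, 0.977, -0.001], [-0.004, -0.002, -1.0]]
wrist_force: [1.1, -0.6, -0.8]
opening: 0.298
gripper_force: 0.0
```

```bash
python3 - <<'E'
from h import *
s=env.capture("scene");t=env.capture("top")
for l in("rack_wide_center","rack_fine_center"):
    for n in("scene","top"):
        for d in env.landmark_of(l,n): print(n,l,np.array(d["at"]).round(3),round(d["confidence"],2))
save("",'f.png',np.vstack([cv2.resize(t[130:330,180:540],(540,300)),cv2.resize(s[100:340,50:482],(540,300))]))
print(env.observe()["position"],env.observe()["wrist_force"])
E
```

```text
scene rack_wide_center [0.333 0.396 0.049] 0.87
scene rack_wide_center [0.536 0.205 0.033] 0.62
top rack_wide_center [0.532 0.205 0.033] 0.88
top rack_wide_center [0.332 0.394 0.043] 0.79
top rack_wide_center [ 0.621 -0.229  0.033] 0.38
scene rack_fine_center [ 0.577 -0.245  0.028] 0.94
scene rack_fine_center [ 0.343 -0.111  0.05 ] 0.93
top rack_fine_center [ 0.339 -0.115  0.039] 0.85
top rack_fine_center [ 0.578 -0.241  0.031] 0.75
[ 0.64436739 -0.22706396  0.20545197] [-0.33332571  0.31365153  0.45352662]
```

View pics/f.png

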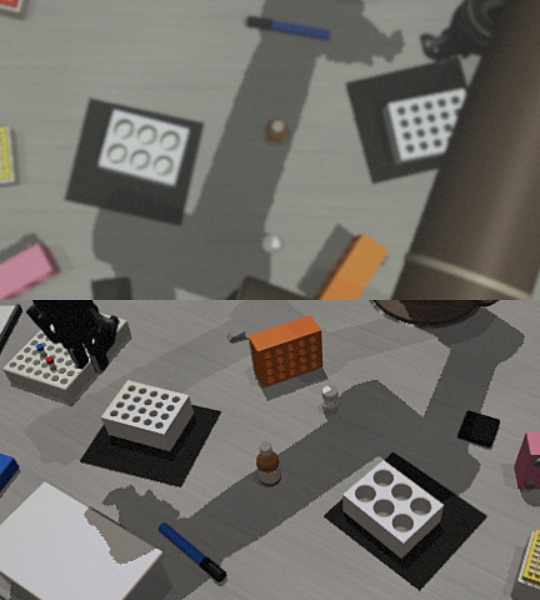

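Both racks lie flat on their own mats, holes up, with centres about 31–33 mm high. The bystanders have not moved.

```bash
python3 -c "
from workcell import env
print(env.hand_in())"
```

```text
the job is handed in; nothing more can be done
None
```

I tipped both white racks gently onto their feet: each lies flat, holes up, on its own mat. Nothing else on the bench was touched, and the job was handed in at about 11 s of the 43 s allowed.

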